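# Uncouple the trailer tongue and hold it off the ball

## Task

The trailer coupling on the blue service stand must come off its ball so that a colleague can grease the ball. Undo the lock screw by turning its black-handled crank anticlockwise (seen from above) a full turn up to its stop, then squeeze the red latch tab sideways to the thumb rest against its spring while the coupler still sits on the ball, and with it squeezed lift the tongue until the coupler is about 6 cm above where it sat. Finish still holding it up there in the gripper, and leave the jar, tape and battery around the stand where they lie.

Things in the scene. Friction and masses are not known exactly. Their poses are not given: they have to be found in the camera images.
- stand: Blue steel service stand fixed to the table: base plate 400 x 84 x 10 mm. Origin at the centre of its underside, on the table. Its x axis runs along the trailer tongue from the ball end (x = -140 mm) to the tongue's hinge (x = +130 mm); its y axis is horizontal, across the tongue; z is up.
- ball_mount: Steel hitch ball, 36 mm, on its neck and grey block; fixed to the stand. Origin at the ball's centre, 70 mm above the table; axes as the stand's. The ball is flat underneath, where the latch's pawl hooks under it by 8 mm.
- coupler: Steel coupler on the tongue's end, 46 mm wide, over the ball. Origin at the ball's centre while coupled (70 mm above the table), axes then as the stand's; pitches up with the tongue (z then leans towards the hinge). On its top stand two upright plates, tops 75 mm above the origin: red latch tab (outer face y = -24 mm) and thumb rest (+24 mm), 48 mm over both, 34 mm when squeezed together.
- latch_tab (a point): Middle of the outer face (the coupler's -y side) of the red latch tab, 60 mm above the coupler's origin; tab 26 mm long in x, 4 mm thick, top 15 mm above this point, clear for fingers down to 22 mm below it. Moves with the latch towards +y; takes 6 N at first, 13 N at the end.
- thumb_rest (a point): Middle of the outer face (the coupler's +y side, black rubber) of the fixed thumb rest, 60 mm above the coupler's origin; 32 mm long in x, 4 mm thick, top 15 mm above this point. Keep fingertips at most 22 mm below it: 24 mm below, the latch's sliding bar sticks out past the rest, 4 mm at first, 18 mm when squeezed.
- crank_handle (a point): Middle of the crank's upright black handle, 17 mm thick and 42 mm high, which spins freely about its own upright axis; it goes round the crank axis at 38 mm radius. At the start its middle is 162 mm above the table; it rises 9 mm in a full turn. The crank arm's top is 24 mm below the handle's middle.
- crank_axis (a point): Point on the crank's upright axis, on the tongue 100 mm from the ball towards the hinge, 128 mm above the table; the crank turns about the vertical line through it.
- tongue_hinge (a point): Centre of the tongue's hinge bolt, 85 mm above the table, 270 mm from the ball; the tongue pitches about the stand's y axis through this point.
- crank (a joint): Angle of the lock-screw crank, rad; 0 is screwed home with the handle on the hinge side of its axis, and it grows anticlockwise seen from above up to a stop at 6.6. It starts between 0 and 0.25. It stays where it is left and needs under 2 N at the handle. The screw's tip lies in a fork of the latch and blocks it firmly until about 3.5 and is clear of it from 5.6.
- latch (a joint): Slide of the latch, m: 0 at rest, hooked under the ball; grows as the tab is squeezed towards the thumb rest (the coupler's +y), stop at 0.014; free of the ball from about 0.009; a spring pushes it back to 0.
- tongue (a joint): Pitch of the tongue, rad: 0 coupled on the ball, grows as the coupler end goes up (0.22 is 60 mm at the coupler); it falls back under its weight, about 6 to 8 N at the coupler.
- screw_jar: Small clear jar with a black lid, 40 mm across, 52 mm high; loose, leave it. Origin under its middle.
- battery: Blue battery pack with leads (the one nearer the stand), 136 x 37 x 28 mm, lying loose; leave it. Origin under its middle.
- red_tape: Roll of red tape, 57 mm across, 24 mm high; loose, leave it. Origin under its middle.

How it is judged:
By the outcome, as a careful person would: the job done as asked, in the order asked, and still so for the second after the job is handed in, while the arm keeps its last pose, push and grip.
It also fails if it takes over 51 s, if anything falls off the work surface, if the arm or the gripper's body presses on something with over 40 N, if the wrist force passes 120 N, or if a joint passes its speed limit or range.

## Robot

A 6-joint arm with a two-finger parallel gripper is mounted at the origin on a cart in front of the work surface, level with it; the furniture and walls round the work are solid. World frame = base frame: x ahead of the robot, y to its left, z up, the work surface at z = 0. Lengths are in m, angles in rad, forces in N, time in s.
With the tool pointing down it reaches from about 0.35 to 0.775 m from the base axis. Payload 7.3 kg.
Tool frame: the origin (TCP) lies midway between the tips of the shut fingers; the grasp point (between the pads) lies grasp_offset behind it (grasp_offset is the distance from the TCP to the grasp point, in m); z points along the fingers, y is the line along which they close (so a half turn about z gives the same grasp; the last joint's range is limited). The gripper opens to 92 mm and grips with 3 to 60 N. Pads are 19 mm wide; open, the fingers measure 130 mm over their backs; the gripper's body (75 mm by 190 mm) begins 47 mm behind the grasp point.
Start: joints at [-1.299, 0.342, 1.524, -0, 1.275, -0.146], TCP at [0.213, -0.48, 0.227] pointing down, gripper open.
Joint ranges: [-2.53, 2.53], [-0.77, 2.02], [0.04, 2.7], [-1, 4.14], [0.28, 2.66], [-3.11, 3.11]. Speed limits (rad/s): [2.57, 2.57, 3.14, 3.14, 3.14, 3.14].

## Interface

Orientations are given as [roll, pitch, yaw] about the fixed x, y, z axes, in that order (R = Rz(yaw) Ry(pitch) Rx(roll)).
In Python, from cell import * gives the robot as it stands.
- The arm moves only by the tool step_arm, never from a script. Its argument "plan" is a list of rows, each a list of 5 numbers: the closure, from -1 (fully open) to 1 (shut), then the shift along the tool's x, y, z in m, then the turn about the tool's z in rad. In form: [[hand, x, y, z, twist], ...]. A call has 1 to 20 rows; each row is the pose to reach, as a shift and turn from the pose commanded when the call began, along the tool's axes at that moment; what a row does not reach only later rows make up. A row lasts 1/8 s, in which the tool goes at most 62.5 mm and 10.7 degrees, less where a joint would pass 70% of its speed; a pose out of reach is approached as far as the arm can. A call with a gripper value outside its range is refused whole. The fingers move at their own pace and stop on an object; "grip_force" is the grip in N (left out, the last holds). Time passes only in rows, so rows that repeat a pose let the fingers close. It gives the time, the measured TCP pose, the force, the opening and the grip force at its end, in the units of the state.
- observe(): the state, without advancing time (a new reading comes with each control period).
- read_camera(name): name is "scene" or "side" or "wrist"; returns a dict with "img" (400x640x3 uint8, red, green, blue), "range_z" (400x640 float32, m along the optical axis (not along the pixel's ray), 0 where there is no reading), "fx", "fy", "cx", "cy" (pixels), "R" (3x3) and "t" (3): a world point X has camera coordinates R X + t; the wrist camera has in their place "T_tool_cam" (4x4, takes a point from camera to tool coordinates, whose origin is the TCP and whose axes are the flange's). Camera axes: x right, y down, z forward; pixel columns grow to the right and rows downward; lengths in m; the calibration is good to about 2 mm. The wrist camera is an equidistant fisheye: a pixel r from the principal point sees the ray r / f radians off the axis. A picture is of the moment at which its call begins: read the wrist's pose just before it.
- hand_in(): hands the job in; it is judged then, once.
The state is a dict: "time": time; "qpos": joint angles; "qvel": joint speeds; "joint_efforts": joint torques, N m; "tool_pos": TCP position; "tool_rot": TCP orientation; "contact_force": force on the tool from outside, world axes, zero at the start; "torque": the same for the moment, N m; "opening": finger opening in m; "grip_force": force on a finger pad.
Only numpy, scipy, OpenCV 4.12 (cv2) and the standard library are available. Lean on these libraries where they do the work, as an engineer would, in place of code of your own. Each camera call takes 0.05 s, during which the arm holds its last target. There are 200 camera calls.

## Working session

There is one attempt and no reset: what is moved stays moved. The work goes in short steps, Python scripts to look and compute and a tool call to move; the robot and the scene stay as the last step left them, time stands still between calls to the robot, and variables do not carry over. Pictures are saved under pics/ and viewed, at most 10 in all, crops included, and the job is handed in when it is done.

Besides the shell and the picture viewer there is one more tool, called after "Request:" as name(argument=value, ...), one argument or row to a line, values as JSON. step_arm: Moves the arm, as the interface text tells. Its arguments: {"type":"object","properties":{"plan":{"type":"array","items":{"type":"array","items":{"type":"number"}}},"grip_force":{"type":"number"}},"required":["plan"]}

```bash
ls; mkdir -p pics; python3 - <<'E'
from cell import *
import cv2,numpy as np
s=observe()
for k in s: print(k,np.round(s[k],4))
print(grasp_offset if 'grasp_offset' in globals() else 'no go')
for n in ("scene","side"):
    c=read_camera(n); cv2.imwrite(f"pics/{n}0.png",c["img"][:,:,::-1]); np.savez(f"{n}0.npz",**c)
    print(n,c["fx"],c["R"],c["t"])
E
```

```text
pics
time 0.0
qpos [-1.299   0.3427  1.525   0.      1.2754 -0.146 ]
qvel [ 0.0022 -0.001   0.0009 -0.0004  0.0017  0.0007]
joint_efforts [-1.00000e-04 -4.31235e+01 -2.44219e+01  7.18000e-02  5.60000e-02
 -1.00000e-04]
tool_pos [ 0.2129 -0.4794  0.2261]
tool_rot [-3.1401e+00 -2.0000e-04  4.1780e-01]
contact_force [-0.9584  0.1965  0.2051]
torque [ 0.0354 -0.0027 -0.0018]
grip_force 0.0
opening 0.0919
0.0188
scene 430.09618192909306 [[ 0.87371847 -0.48631668  0.01058857]
 [-0.26296989 -0.49054157 -0.83079228]
 [ 0.40922227  0.72309408 -0.55648187]] [-0.47381753  0.23857923  1.34304446]
side 434.4729183805226 [[-0.88340181 -0.4684661  -0.01186378]
 [-0.35426374  0.68419069 -0.63747964]
 [ 0.30675469 -0.55894776 -0.77037585]] [0.443301   0.29055101 1.25350261]
```

View pics/scene0.png

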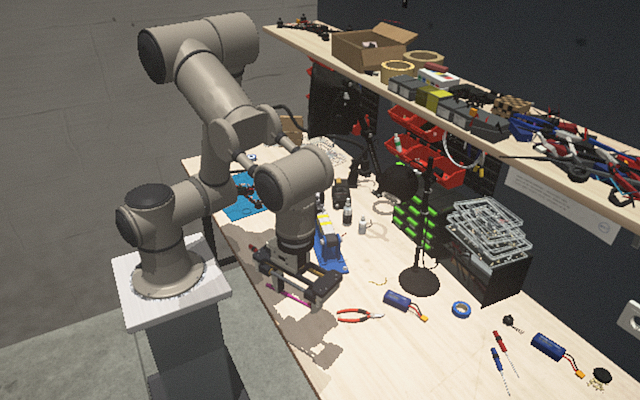

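View pics/side0.png

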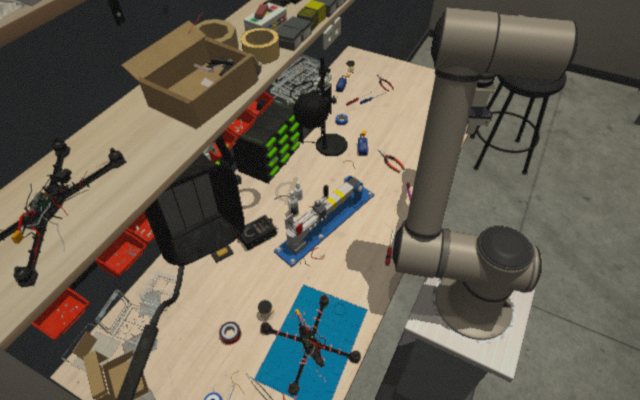

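The side view shows the stand at about (325,220), and the scene view shows it at about (330,245), partly hidden by the arm. I'll enlarge both.

```bash
cat > h.py <<'E'
import numpy as np,cv2
def cloud(c):
    v,u=np.mgrid[0:400,0:640]; z=c["range_z"]
    P=np.stack([(u-c["cx"])/c["fx"]*z,(v-c["cy"])/c["fy"]*z,z],-1)
    return (P-c["t"])@c["R"]
def pix(c,X):
    p=c["R"]@np.asarray(X,float)+c["t"]; return p[:2]/p[2]*[c["fx"],c["fy"]]+[c["cx"],c["cy"]]
E
python3 - <<'E'
from h import *
c=dict(np.load("side0.npz"));d=dict(np.load("scene0.npz"))
cv2.imwrite("pics/sidecrop.png",cv2.resize(c["img"][165:275,265:385,::-1],None,fx=5,fy=5,interpolation=cv2.INTER_CUBIC))
cv2.imwrite("pics/scenecrop.png",cv2.resize(d["img"][170:285,290:390,::-1],None,fx=5,fy=5,interpolation=cv2.INTER_CUBIC))
for n,c in(("side",c),("scene",d)):
    P=cloud(c);h=cv2.cvtColor(c["img"],cv2.COLOR_RGB2HSV)
    m=(h[...,0]>100)&(h[...,0]<125)&(h[...,1]>130)&(P[...,2]<.03)&(P[...,2]>0.002)&(c["range_z"]>0)
    b=np.zeros_like(m)
    if n=="side": b[165:275,265:385]=1
    else: b[170:285,290:360]=1
    m&=b; Q=P[m][:,:2].astype(np.float32); print(n,len(Q),cv2.minAreaRect(Q),np.median(P[m][:,2]),Q.min(0),Q.max(0))
    # points above by height
    m=b&(P[...,2]>.04)&(P[...,2]<.25)
    for lo in np.arange(.04,.2,.02):
        k=m&(P[...,2]>lo)&(P[...,2]<lo+.02)
        if k.sum()>3: print(round(lo,2),k.sum(),P[k].min(0).round(3),P[k].max(0).round(3),P[k].mean(0).round(3))
E
```

```text
side 1269 ((0.506772518157959, -0.058719784021377563), (0.39438292384147644, 0.08030419051647186), 74.06169128417969) 0.012133536713352431 [ 0.42059025 -0.24672471] [0.5949742  0.13957809]
0.04 288 [ 0.443 -0.202  0.04 ] [0.782 0.093 0.06 ] [ 0.65  -0.054  0.047]
0.06 221 [ 0.447 -0.188  0.06 ] [0.778 0.1   0.08 ] [ 0.578 -0.046  0.072]
0.08 531 [ 0.437 -0.207  0.08 ] [0.776 0.1   0.1  ] [ 0.515 -0.053  0.092]
0.1 750 [ 0.445 -0.205  0.1  ] [0.629 0.1   0.12 ] [ 0.515 -0.042  0.104]
0.12 186 [ 0.494 -0.062  0.12 ] [0.573 0.089 0.14 ] [0.529 0.023 0.13 ]
0.14 91 [ 0.502 -0.064  0.14 ] [0.572 0.089 0.159] [0.528 0.009 0.145]
0.16 26 [ 0.501 -0.064  0.161] [ 0.513 -0.052  0.18 ] [ 0.506 -0.057  0.17 ]
0.18 15 [ 0.504 -0.065  0.181] [ 0.515 -0.052  0.188] [ 0.509 -0.06   0.185]
scene 345 ((0.4833426773548126, -0.15247759222984314), (0.22091755270957947, 0.08013443648815155), 74.22703552246094) 0.012679211735094845 [ 0.42689934 -0.26751012] [ 0.5133809  -0.04308048]
0.04 375 [ 0.444 -0.216  0.04 ] [0.795 0.199 0.06 ] [0.661 0.044 0.046]
0.06 143 [ 0.439 -0.218  0.06 ] [0.799 0.185 0.08 ] [ 0.594 -0.062  0.071]
0.08 232 [ 0.438 -0.219  0.08 ] [0.79  0.148 0.1  ] [ 0.501 -0.149  0.092]
0.1 375 [ 0.442 -0.21   0.1  ] [0.63  0.049 0.12 ] [ 0.498 -0.121  0.103]
0.12 27 [ 0.503 -0.072  0.121] [ 0.514 -0.024  0.14 ] [ 0.509 -0.046  0.131]
0.14 34 [ 0.501 -0.074  0.14 ] [ 0.518 -0.022  0.158] [ 0.509 -0.055  0.148]
0.16 25 [ 0.5   -0.076  0.161] [ 0.514 -0.061  0.18 ] [ 0.506 -0.069  0.171]
0.18 11 [ 0.501 -0.072  0.181] [ 0.515 -0.064  0.186] [ 0.509 -0.066  0.183]
```

View pics/sidecrop.png

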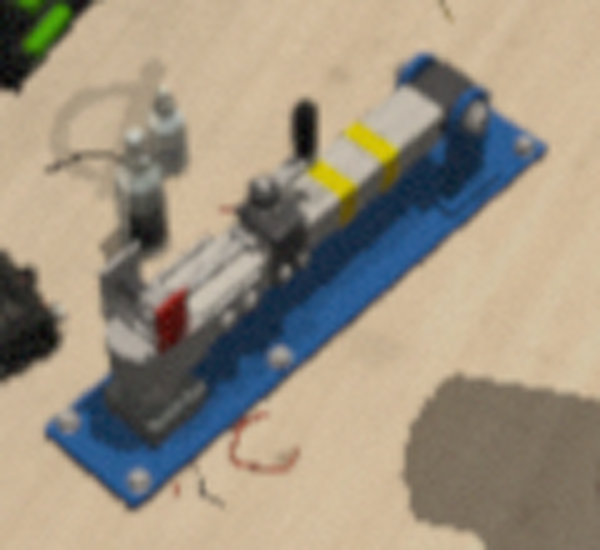

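View pics/scenecrop.png

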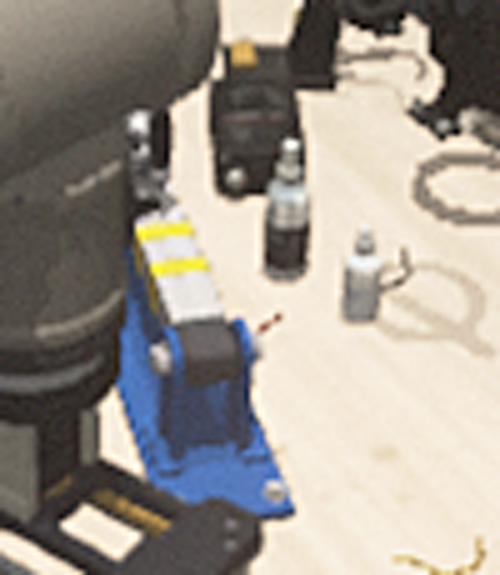

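The crops show three things:
- The red tab is at crop (170,320), on the robot-facing (low x) side.
- The black handle is at crop (305,125), on the hinge side of its screw.
- The stand centre is about (0.507,-0.059), with its +x axis towards (-0.275,-0.961).

I'll move over it and measure with the wrist camera.

Request:
step_arm(
  plan=[
    [-1,0,0,-0.05,0],
    [-1,0.04,-0.024,-0.08,-0.1],
    [-1,0.09,-0.054,-0.08,-0.25],
    [-1,0.14,-0.084,-0.08,-0.4],
    [-1,0.19,-0.114,-0.08,-0.55],
    [-1,0.24,-0.144,-0.08,-0.7],
    [-1,0.29,-0.174,-0.08,-0.875],
    [-1,0.34,-0.204,-0.08,-0.875],
    [-1,0.39,-0.234,-0.08,-0.875],
    [-1,0.44,-0.264,-0.08,-0.875],
    [-1,0.44,-0.264,-0.08,-0.875],
    [-1,0.44,-0.264,-0.08,-0.875],
  ],
)

```text
time: 1.6
tool_pos: [0.5077, -0.06, 0.3062]
tool_rot: [-3.14, 0.001, 1.294]
contact_force: [0.0, -0.2, 0.2]
opening: 0.0915
grip_force: 0.0
```

```bash
python3 - <<'E'
from cell import *
import cv2,numpy as np
s=observe(); print(s["time"],s["tool_pos"],s["tool_rot"],s["qpos"])
c=read_camera("wrist"); np.savez("w1.npz",pos=s["tool_pos"],rot=s["tool_rot"],**c)
print({k:np.round(c[k],4) for k in c if k not in("img","range_z")})
cv2.imwrite("pics/w1.png",c["img"][:,:,::-1])
for n in ("scene","side"):
    np.savez(f"{n}1.npz",**read_camera(n))
E
```

```text
1.6 [ 0.50770647 -0.0600446   0.3062158 ] [-3.14035360e+00  5.83499164e-04  1.29357175e+00] [-2.67361171e-01  2.66866747e-01  1.41122809e+00 -5.74476936e-04
  1.46474258e+00  9.92493163e-03]
{'fx': np.float64(309.7069), 'fy': np.float64(309.7069), 'cx': np.float64(322.7182), 'cy': np.float64(198.9407), 'T_tool_cam': array([[ 5.000e-04, -9.656e-01, -2.602e-01,  6.970e-02],
       [ 1.000e+00,  1.000e-04,  1.600e-03, -4.000e-04],
       [-1.500e-03, -2.602e-01,  9.656e-01, -1.593e-01],
       [ 0.000e+00,  0.000e+00,  0.000e+00,  1.000e+00]])}
```

View pics/w1.png

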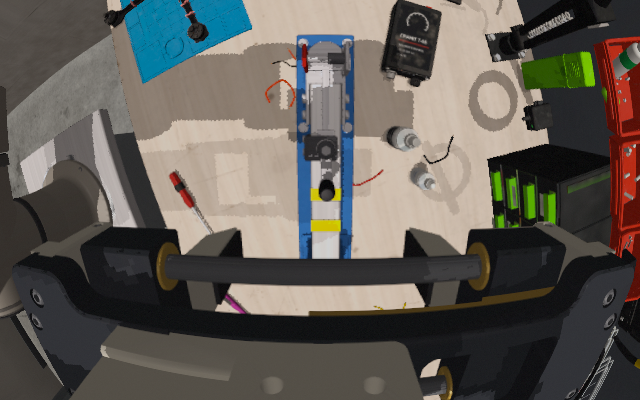

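The wrist view shows the stand upright in the image: tab (304,57), rest (347,52), crank screw (325,148), handle top (326,188). I'll get numbers from its range image.

```bash
cat >> h.py <<'E'
from scipy.spatial.transform import Rotation as Ro
def wcloud(c):
    v,u=np.mgrid[0:400,0:640]; z=c["range_z"]; x=(u-c["cx"])/c["fx"]; y=(v-c["cy"])/c["fy"]
    th=np.hypot(x,y); k=np.tan(th)/np.maximum(th,1e-9)
    P=np.stack([x*k*z,y*k*z,z],-1); T=c["T_tool_cam"]; P=P@T[:3,:3].T+T[:3,3]
    return P@Ro.from_euler("xyz",c["rot"]).as_matrix().T+c["pos"]
E
python3 - <<'E'
from h import *
def show(nm,P,C,wr):
    h=cv2.cvtColor(C["img"],cv2.COLOR_RGB2HSV); ok=C["range_z"]>0
    near=ok&(np.hypot(P[...,0]-.507,P[...,1]+.059)<.24)
    m=near&(h[...,0]>100)&(h[...,0]<125)&(h[...,1]>130)&(P[...,2]<.02)&(P[...,2]>.003)
    r=cv2.minAreaRect(P[m][:,:2].astype(np.float32)); print(nm,m.sum(),r,np.median(P[m][:,2]))
    e=np.array([-.275,-.961]);f=np.array([.961,-.275]);o=np.array([.507,-.059])
    d=P[...,:2]-o; a=d@e;b=d@f
    def rep(t,k):
        if k.sum(): print("  ",t,k.sum(),"a",*np.percentile(a[k],[2,50,98]).round(4),"b",*np.percentile(b[k],[2,50,98]).round(4),"z",*np.percentile(P[...,2][k],[2,98]).round(3))
    box=near&(abs(b)<.06)&(a>-.2)&(a<.2)
    for a0 in (-.15,-.05,.05): rep(f"blue {a0}",m&(abs(a-a0)<.04))
    rep("handletop",box&(P[...,2]>.176)&(P[...,2]<.19)&(abs(a)<.05))
    rep("handle",box&(P[...,2]>.150)&(P[...,2]<.19)&(abs(a)<.05))
    rep("screw/arm",box&(P[...,2]>.125)&(P[...,2]<.15)&(abs(a+.04)<.05))
    rep("plates+",box&(P[...,2]>.12)&(P[...,2]<.16)&(a<-.1)&(b>0))
    rep("plates-",box&(P[...,2]>.12)&(P[...,2]<.16)&(a<-.1)&(b<0))
    rep("red",box&((h[...,0]<8)|(h[...,0]>172))&(h[...,1]>150)&(P[...,2]>.09))
    rep("tongue",box&(P[...,2]>.085)&(P[...,2]<.115)&(abs(a-.06)<.04))
    rep("hinge",box&(P[...,2]>.07)&(P[...,2]<.13)&(a>.1))
w=dict(np.load("w1.npz")); show("w",wcloud(w),w,1)
for n in("side1","scene1"):
    c=dict(np.load(n+".npz")); show(n,cloud(c),c,0)
cv2.imwrite("pics/wcrop.png",cv2.resize(w["img"][30:210,280:380,::-1],None,fx=3.3,fy=3.3,interpolation=cv2.INTER_CUBIC))
E
```

```text
w 3754 ((0.5163848996162415, -0.04097701609134674), (0.34721657633781433, 0.0820760503411293), 74.19379425048828) 0.011396569254560313
   blue -0.15 704 a -0.1898 -0.1541 -0.1112 b -0.0366 -0.0114 0.0431 z 0.01 0.013
   blue -0.05 698 a -0.0885 -0.0403 -0.0106 b -0.0367 0.0305 0.0441 z 0.009 0.013
   blue 0.05 1140 a 0.0115 0.049 0.0881 b -0.0356 -0.0195 0.0441 z 0.01 0.013
   handletop 212 a -0.0041 0.0018 0.0091 b -0.0027 0.004 0.0107 z 0.177 0.185
   handle 302 a -0.0053 -0.0001 0.009 b -0.0036 0.004 0.0117 z 0.154 0.185
   screw/arm 551 a -0.0442 -0.0283 -0.003 b -0.0052 0.0042 0.012 z 0.128 0.146
   plates+ 376 a -0.148 -0.1333 -0.1195 b 0.0009 0.0195 0.027 z 0.125 0.147
   plates- 265 a -0.145 -0.1336 -0.122 b -0.0208 -0.0151 -0.0001 z 0.126 0.147
   red 120 a -0.145 -0.1323 -0.1217 b -0.0208 -0.0184 -0.0166 z 0.112 0.147
   tongue 1591 a 0.0229 0.0605 0.0981 b -0.0134 0.0039 0.0214 z 0.099 0.103
   hinge 238 a 0.1003 0.1062 0.1193 b -0.0201 0.0041 0.0281 z 0.072 0.103
side1 1244 ((0.5069323778152466, -0.0599629282951355), (0.39652198553085327, 0.08005591481924057), 74.12030029
[... 1176 characters left out ...]
z 0.011 0.012
   blue 0.05 12 a 0.0123 0.0407 0.0827 b -0.0362 -0.0345 -0.02 z 0.01 0.014
   handletop 20 a -0.0012 0.0068 0.0139 b -0.0042 0.0036 0.0103 z 0.178 0.186
   handle 51 a -0.0008 0.0085 0.0135 b -0.0043 0.0016 0.0098 z 0.152 0.185
   screw/arm 43 a -0.0403 -0.0232 0.0091 b -0.0148 -0.0022 0.0095 z 0.125 0.148
   plates+ 42 a -0.147 -0.1298 -0.1174 b 0.0017 0.0216 0.0257 z 0.123 0.147
   plates- 31 a -0.1432 -0.1308 -0.1198 b -0.0219 -0.0186 -0.0011 z 0.124 0.148
   red 13 a -0.1348 -0.1213 -0.0007 b -0.0378 -0.021 -0.0172 z 0.111 0.51
   tongue 193 a 0.0217 0.0612 0.0988 b -0.0156 0.0001 0.0209 z 0.089 0.107
   hinge 300 a 0.103 0.1426 0.1551 b -0.0302 0.0013 0.0353 z 0.075 0.106
```

View pics/wcrop.png

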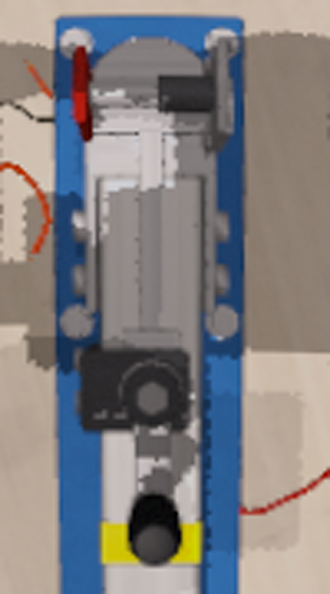

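The cameras agree to about 3 mm. I'm using handle ≈ (0.509,-0.062) and crank axis ≈ 38 mm towards the ball. Next I descend and grip the handle.

Request:
step_arm(
  plan=[
    [-0.4,-0.001,0.002,0.05,0],
    [-0.4,-0.001,0.002,0.1,0],
    [-0.4,-0.001,0.002,0.14,0],
    [-0.4,-0.001,0.002,0.158,0],
    [-0.4,-0.001,0.002,0.158,0],
    [0.5,-0.001,0.002,0.158,0],
    [1,-0.001,0.002,0.158,0],
    [1,-0.001,0.002,0.158,0],
    [1,-0.001,0.002,0.158,0],
    [1,-0.001,0.002,0.158,0],
  ],
  grip_force=12,
)

```text
time: 3.0
tool_pos: [0.5097, -0.0615, 0.1488]
tool_rot: [3.141, 0.0, 1.293]
contact_force: [0.3, -0.5, 0.1]
opening: 0.0189
grip_force: 0.0
```

Request:
step_arm(
  plan=[
    [1,0,0,0,0],
    [1,0,0,0,0],
    [1,0.0011,0.0075,0,0],
    [1,0.0037,0.0146,-0.0005,0],
    [1,0.0077,0.0211,-0.001,0],
    [1,0.0129,0.0266,-0.001,0],
  ],
)

```text
time: 3.75
tool_pos: [0.5402, -0.0571, 0.1501]
tool_rot: [3.139, 0.001, 1.293]
contact_force: [1.2, -3.7, 3.1]
opening: 0.0163
grip_force: 12.0
```

Request:
step_arm(
  plan=[
    [1,0.007,0.0055,-0.0005,0],
    [1,0.016,0.009,-0.001,0],
    [1,0.025,0.0095,-0.001,0],
    [1,0.0346,0.008,-0.0015,0],
    [1,0.0433,0.0043,-0.002,0],
    [1,0.0508,-0.0015,-0.002,0],
    [1,0.0567,-0.0089,-0.0025,0],
  ],
)

```text
time: 4.62
tool_pos: [0.5467, 0.0021, 0.1526]
tool_rot: [3.14, -0.002, 1.293]
contact_force: [4.4, 1.6, 1.8]
opening: 0.0159
grip_force: 12.0
```

Request:
step_arm(
  plan=[
    [1,0.0038,-0.0077,-0.0005,0],
    [1,0.0054,-0.0165,-0.0005,0],
    [1,0.0046,-0.0258,-0.001,0],
    [1,0.0015,-0.0345,-0.0015,0],
    [1,-0.0038,-0.0423,-0.002,0],
    [1,-0.0108,-0.0487,-0.002,0],
    [1,-0.0191,-0.0531,-0.0025,0],
    [1,-0.0283,-0.0554,-0.003,0],
  ],
)

```text
time: 5.62
tool_pos: [0.4843, -0.0123, 0.1552]
tool_rot: [3.141, 0.001, 1.293]
contact_force: [3.6, -0.2, 1.6]
opening: 0.0162
grip_force: 12.0
```

Request:
step_arm(
  plan=[
    [1,-0.0095,0.0012,-0.0005,0],
    [1,-0.0187,0.0036,-0.0005,0],
    [1,-0.0269,0.0083,-0.001,0],
    [1,-0.0338,0.0148,-0.0015,0],
    [1,-0.0388,0.0229,-0.002,0],
    [1,-0.0417,0.0319,-0.002,0],
    [1,-0.0422,0.0413,-0.0025,0],
    [1,-0.0422,0.0413,-0.0025,0],
  ],
)

```text
time: 6.62
tool_pos: [0.5138, -0.0633, 0.1575]
tool_rot: [3.142, -0.0, 1.293]
contact_force: [2.0, 3.2, 1.8]
opening: 0.0165
grip_force: 12.0
```

Request:
step_arm(
  plan=[
    [1,0.0002,0.005,0,0],
    [1,0.0015,0.009,-0.0005,0],
    [1,0.002,0.0105,-0.0005,0],
    [1,0.002,0.0105,-0.0005,0],
  ],
)

```text
time: 7.12
tool_pos: [0.5225, -0.0639, 0.1577]
tool_rot: [-3.138, 0.0, 1.293]
contact_force: [-2.6, 4.2, 3.7]
opening: 0.0164
grip_force: 12.0
```

Request:
step_arm(
  plan=[
    [1,0.001,0.002,0,0],
    [1,0.001,0.003,0,0],
    [1,0.001,0.003,0,0],
  ],
)

```text
time: 7.5
tool_pos: [0.5237, -0.0639, 0.1575]
tool_rot: [-3.134, 0.002, 1.293]
contact_force: [-9.5, 3.9, 6.6]
opening: 0.0165
grip_force: 12.0
```

```bash
python3 - <<'E'
from cell import *
import numpy as np
from scipy.spatial.transform import Rotation as Ro
s=observe(); R=Ro.from_euler("xyz",s["tool_rot"]).as_matrix()
print(s["time"],s["tool_pos"],R.T@s["contact_force"])
E
```

```text
7.5 [ 0.52374041 -0.06392076  0.15748211] [  1.12337112 -10.20980521  -6.50263918]
```

Stop confirmed: 10 N tangential with no more travel. I'll release, rise, and fit the crank axis from the TCP points.

Request:
step_arm(
  plan=[
    [0.2,0,-0.002,0,0],
    [-0.2,0,-0.003,0,0],
    [-0.4,0,-0.003,0,0],
    [-0.4,0,-0.003,-0.04,0],
    [-0.4,0.03,-0.003,-0.08,0],
    [-0.4,0.06,-0.003,-0.11,0],
    [-0.4,0.06,-0.003,-0.11,0],
    [-0.4,0.06,-0.003,-0.11,0],
  ],
)

```text
time: 8.5
tool_pos: [0.5399, -0.0061, 0.2672]
tool_rot: [-3.14, 0.001, 1.293]
contact_force: [-0.5, -0.1, 0.0]
opening: 0.0641
grip_force: 0.0
```

```bash
python3 - <<'E'
from cell import *
from h import *
from scipy.optimize import least_squares
X=np.array([[.5097,-.0615],[.5402,-.0571],[.5467,.0021],[.4843,-.0123],[.5138,-.0633],[.5237,-.0639]])
r=least_squares(lambda p:np.hypot(*(X-p).T)-.038,[.518,-.02]); print("axis",r.x,r.fun)
e=np.array([-.275,-.961]);f=np.array([.961,-.275]);o=np.array([.507,-.059])
print("axis ab",(r.x-o)@e,(r.x-o)@f,"ball",r.x-.1*e)
s=observe(); print(s["time"],s["tool_pos"],s["tool_rot"],s["contact_force"],s["opening"])
c=read_camera("wrist"); np.savez("w2.npz",pos=s["tool_pos"],rot=s["tool_rot"],**c); c=dict(np.load("w2.npz"))
cv2.imwrite("pics/w2.png",c["img"][:,:,::-1])
P=wcloud(c);h=cv2.cvtColor(c["img"],cv2.COLOR_RGB2HSV)
d=P[...,:2]-o;a=d@e;b=d@f;ok=(c["range_z"]>0)&(abs(b)<.05)&(abs(a)<.2)
def rep(t,k):
    if k.sum(): print(t,k.sum(),"a",*np.percentile(a[k],[2,50,98]).round(4),"b",*np.percentile(b[k],[2,50,98]).round(4),"z",*np.percentile(P[...,2][k],[2,98]).round(3))
rep("+",ok&(P[...,2]>.13)&(P[...,2]<.16)&(a<-.1)&(b>0))
rep("-",ok&(P[...,2]>.13)&(P[...,2]<.16)&(a<-.1)&(b<0))
rep("red",ok&((h[...,0]<8)|(h[...,0]>172))&(h[...,1]>150)&(P[...,2]>.09))
rep("handle",ok&(P[...,2]>.165)&(P[...,2]<.205)&(abs(a)<.05))
E
```

```text
axis [ 0.52006117 -0.0254098 ] [-4.51945101e-04 -4.52144026e-04  2.93817393e-04  8.84214970e-05
  4.04030858e-04  6.61825214e-04]
axis ab -0.035872004577248394 0.0033144756834627112 ball [0.54756117 0.0706902 ]
8.5 [ 0.53985866 -0.00610957  0.26715679] [-3.14019268e+00  9.12348705e-04  1.29304439e+00] [-0.52758282 -0.10371024  0.04466421] 0.06408428697583658
+ 421 a -0.1489 -0.1346 -0.1212 b 0.0011 0.0199 0.027 z 0.13 0.147
- 281 a -0.1463 -0.1347 -0.1237 b -0.0202 -0.0167 -0.0013 z 0.13 0.147
red 176 a -0.1458 -0.1347 -0.1226 b -0.0203 -0.0173 -0.016 z 0.117 0.147
handle 65 a -0.0077 -0.0064 -0.0033 b 0.0092 0.0155 0.0216 z 0.165 0.175
```

View pics/w2.png

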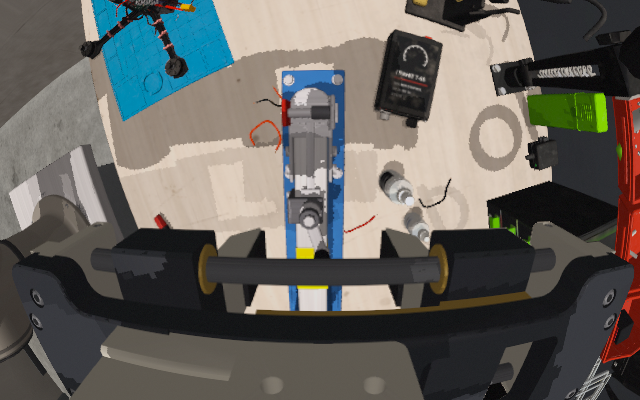

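The handle now sits at (323,258), just past its start. The circle fit residual is under 0.7 mm, and the plates agree with the fitted ball position. Next I go over the plates (centre +7 mm towards the rest), descend and squeeze.

Request:
step_arm(
  plan=[
    [-0.7,0.04,-0.003,0,0],
    [-0.7,0.0755,-0.0067,0.01,0],
    [-0.7,0.0755,-0.0067,0.06,0],
    [-0.7,0.0755,-0.0067,0.11,0],
    [-0.7,0.0755,-0.0067,0.14,0],
    [-0.7,0.0755,-0.0067,0.151,0],
    [-0.7,0.0755,-0.0067,0.151,0],
    [-0.7,0.0755,-0.0067,0.151,0],
  ],
)

```text
time: 9.55
tool_pos: [0.5555, 0.0685, 0.1185]
tool_rot: [3.139, -0.0, 1.292]
contact_force: [-0.7, 0.4, -0.4]
opening: 0.0779
grip_force: 0.0
```

Request:
step_arm(
  plan=[
    [-0.7,0,-0.001,0.002,0],
    [-0.2,0,-0.001,0.002,0],
    [0,0,-0.001,0.002,0],
    [0.2,0,-0.001,0.002,0],
    [1,0,-0.001,0.002,0],
    [1,0,-0.001,0.002,0],
    [1,0,-0.001,0.002,0],
    [1,0,-0.001,0.002,0],
    [1,0,-0.001,0.002,0],
  ],
  grip_force=40,
)

```text
time: 10.68
tool_pos: [0.5547, 0.0688, 0.1153]
tool_rot: [3.14, -0.0, 1.293]
contact_force: [5.3, -0.5, -1.1]
opening: 0.0335
grip_force: 40.1
```

Fully squeezed: the opening is 33.5 mm. Now I lift along the hinge arc.

Request:
step_arm(
  plan=[
    [1,-0.0014,0.001,-0.0067,0],
    [1,-0.0028,0.001,-0.0134,0],
    [1,-0.0045,0.001,-0.02,0],
    [1,-0.0062,0.001,-0.0267,0],
    [1,-0.0083,0.001,-0.0333,0],
    [1,-0.0104,0.001,-0.0398,0],
    [1,-0.0127,0.001,-0.0463,0],
    [1,-0.0151,0.001,-0.0527,0],
    [1,-0.0175,0.001,-0.0585,0],
    [1,-0.0175,0.001,-0.0585,0],
    [1,-0.0175,0.001,-0.0585,0],
    [1,-0.0175,0.001,-0.0585,0],
  ],
)

```text
time: 12.18
tool_pos: [0.5499, 0.0519, 0.1738]
tool_rot: [3.141, 0.0, 1.293]
contact_force: [4.6, 2.1, -6.3]
opening: 0.0331
grip_force: 40.0
```

```bash
python3 - <<'E'
from cell import *
from h import *
s=observe(); print(s["time"],s["tool_pos"],s["tool_rot"],s["contact_force"],s["torque"],s["opening"],s["grip_force"])
c=read_camera("side")
cv2.imwrite("pics/s3.png",cv2.resize(c["img"][150:275,255:385,::-1],None,fx=4.5,fy=4.5,interpolation=cv2.INTER_CUBIC))
P=cloud(c);e=np.array([-.275,-.961]);f=np.array([.961,-.275]);o=np.array([.520061,-.02541])-.1*e
d=P[...,:2]-o;a=d@e;b=d@f
k=(c["range_z"]>0)&(abs(b)<.015)&(a>.02)&(a<.26)&(P[...,2]>.085)&(P[...,2]<.2)
for lo in np.arange(.02,.26,.02):
    m=k&(abs(a-lo-.01)<.01)
    if m.sum(): print(lo.round(2),m.sum(),np.median(P[...,2][m]).round(4))
E
```

```text
12.175 [0.54994837 0.05193063 0.17375371] [3.14103578e+00 1.42974288e-04 1.29303318e+00] [ 4.63022258  2.12199764 -6.34689956] [ 0.42739478 -0.61112048  0.08614415] 0.033101146975674685 39.978445172309875
0.02 10 0.1562
0.1 19 0.1881
0.12 16 0.1815
0.14 65 0.1747
0.16 45 0.1248
0.18 39 0.1194
0.2 38 0.1155
0.22 37 0.1106
0.24 35 0.1057
```

View pics/s3.png

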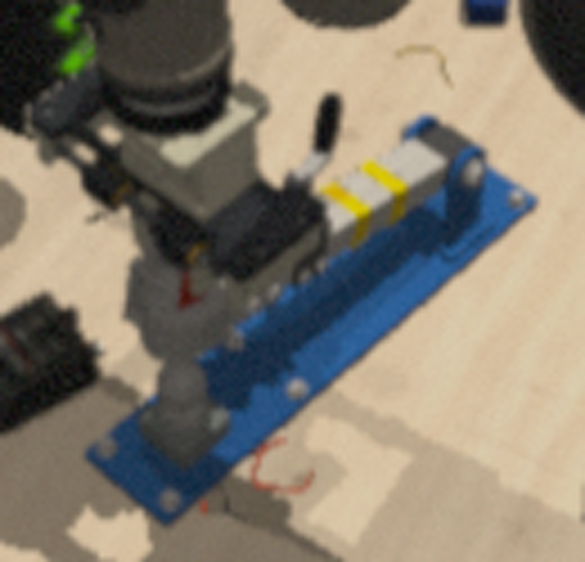

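The coupler is off the ball and held up: the ball is bare at crop (185,385), tongue slope is about 0.23 and the tool carries 6.3 N. The crank is untouched, so I'm handing in.

```bash
python3 -c "
from cell import *
print(hand_in())"
```

```text
the job is handed in; nothing more can be done
None
```

The coupler is off its ball and held about 6 cm up in the gripper, with the crank turned to its stop first and the latch squeezed while still coupled; I handed it in at about 12 s of the 51 s limit.

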